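# Release the coin box of a washer's coin meter through the service slot

### The job

Take the thin release rod (square handle) out of its stand, push it down through the slot in the roof of the coin meter and feel for the hidden latch tab. Press the tab down, touching the meter and its coin box with nothing but the rod and never with more than about 20 N, until the box springs out by itself. Then put the rod back upright, fully home, in its empty well of the stand and let go, leaving the coin box sprung out and everything else where it is.

Things in the scene. Friction and masses are not known exactly. Their poses are not given: they have to be found in the camera images.
- head: coin meter, a fixed grey steel case 160 x 112 mm, 130 mm high. Origin: centre of its underside; x to its back, y to its left, z up. A spring pushes the coin box out to -x, a latch holds it. The sprung latch tab is pressed straight down through the slot: it yields from about 4 N, lets the box go after 8 mm at 6 to 12 N, and meets a hard stop at 10.5 mm.
- slot (a point): middle of the slot, on the roof's upper face; axes as the meter's. Slot 11 mm wide (x), 44 mm long (y). Hidden tab: a flat pad 12 mm along y, 16 mm along x, under the slot's width but up to 18 mm off its middle in y (unknown); its face 36 to 46 mm below the roof's upper face (unknown). On both sides of it, from 12 mm off the tab's middle on, rigid ledges 48 mm below the roof's face: go slowly.
- coinbox: coin box, a loose steel box in the meter, with a grey front plate 80 mm wide, 68 mm high and a black knob, at the meter's front (-x). Origin while shut: on the meter's vertical centre line, 6 mm above its underside (up to 3 mm in front while latched); it springs some 30 mm to the meter's -x when let go. Do not touch it.
- rod: thin release rod: black square handle 24 x 24 mm, 50 mm high, with a round steel shaft 7 mm in diameter, 80 mm long, below it; 110 g. Origin: centre of the handle's underside (the shoulder), z up towards the handle, x and y square to its faces. It stands in a well of the stand, its shoulder on the stand's top.
- rod_tip (a point): the free end of the thin rod's shaft, 80 mm below its origin
- thickrod: cleaning rod in the other well: a round black handle 36 mm in diameter and 36 mm high, with a shaft 12 mm in diameter that does not fit the slot; leave it. Origin: centre of the handle's underside
- stand: fixed grey block 60 x 160 mm, 90 mm high, with two round wells 16 mm wide, right through, 45 mm to either side of its middle along its y. Origin: centre of its underside, z up. Either rod may be in either well
- tokens: stack of brass tokens, 26 mm across, 24 mm high; bystander. Origin: centre of the underside
- driver: screwdriver lying on the counter; bystander
- detergent: detergent bottle 72 mm across, 200 mm high; bystander. Origin: centre of the underside
- mug: white mug 80 mm across, 90 mm high; bystander. Origin: centre of the underside
- doorhandle: black washer-door handle, a bar 90 x 22 mm on a round foot, 30 mm high; bystander
- softener: cardboard packet 60 x 120 mm, 160 mm high; bystander. Origin: centre of the underside

How it is judged:
By the outcome, as a careful person would: the job done as asked, in the order asked, and still so for the second after the job is handed in, with the robot touching nothing.
It also fails if it takes over 67 s, if anything falls off the work surface, if the arm or the gripper's body presses on something with over 40 N, if the wrist force passes 120 N, or if a joint passes its speed limit or range.

### The arm

A 7-joint arm with a two-finger parallel gripper is mounted at the origin on the work surface. World frame = base frame: x ahead of the robot, y to its left, z up, the work surface at z = 0. Lengths are in mm, angles in rad, forces in N, time in s.
With the tool pointing down it reaches from about 350 to 900 mm from the base axis. Payload 8.1 kg.
Tool frame: the origin (TCP) lies on the centre line of the jaws, within the pads' length; the fingertips stand 17 mm ahead of it and the grasp point (between the pads) lies 2 mm behind it; z points along the fingers, y is the line along which they close (so a half turn about z gives the same grasp; the last joint's range is limited). The gripper opens to 85 mm and grips with 20 to 120 N. Pads are 22 mm wide; open, the fingers measure 114 mm over their backs; the gripper's body (76 mm by 85 mm) begins 54 mm behind the grasp point. The pads swing forward as they close: fully open they stand 13 mm farther back than shut.
Start: joints at [-1.276, 0.434, 0.025, 1.573, -0.012, 1.134, -0.075], TCP at [242.147, 576.199, 248.323] pointing down, gripper open.
Joint ranges: [-2.62, 2.62], [-0.44, 2.09], [-1.27, 1.32], [0.08, 2.57], [-1.32, 4.46], [0.12, 2], [-2.74, 2.74]. Speed limits (rad/s): [2.22, 2.22, 3.01, 3.01, 3.14, 3.14, 3.14].

### API

Orientations are given as a unit quaternion [x, y, z, w].
In Python, from station import bot gives the robot as it stands. The module is installed in compiled form; this text tells all that it offers.
- The arm moves only by the shell command python3 -m inch 'ROWS' [FORCE]. ROWS is a JSON object whose one key "steps" holds a list of rows, each a list of 7 numbers: the shift along the tool's x, y, z in m, then the turn, a rotation vector about the tool's x, y, z in rad, then the opening, from 0 (shut) to 1 (fully open). A call has 1 to 10 rows; each row shifts and turns the commanded pose from where the row before left it, along the tool's axes as they then stand; what a row does not reach is not made up. A row lasts 1/10 s, in which the tool goes at most 50 mm and 8.59 degrees, less where a joint would pass 70% of its speed; a pose out of reach is approached as far as the arm can. A call is refused whole if a number of a shift passes 0.05 or a number of a turn 0.15, either way. A call with a gripper value outside its range is refused whole. The fingers move at their own pace and stop on an object; FORCE is the grip in N (left out, the last holds). Time passes only in rows, so rows that do not move let the fingers close. It gives the time, the measured TCP pose, the force, the opening and the grip force at its end, in the units of the state.
- bot.sense(): the state, without advancing time (a new reading comes with each control period).
- bot.get_image(name): name is "scene" or "top"; returns a dict with "image" (400x640x3 uint8, red, green, blue), "fx", "fy", "cx", "cy" (pixels), "R" (3x3) and "t" (3): a world point X has camera coordinates R X + t. Camera axes: x right, y down, z forward; pixel columns grow to the right and rows downward; lengths in mm; the calibration is good to about 2 mm. A picture is of the moment at which its call begins. There is no depth.
- bot.finish_job(): hands the job in; it is judged then, once.
Trained networks look in the newest picture that a camera, given by its name, has taken for a name from the list of things; names that differ only in an ending like _2 or _b are one class to them, and where a whole thing is asked for, a point or a joint stands for the part that bears it (a point fixed in the world has none). Each returns a list of dicts, best first, with "score" (0 to 1); they miss things now and then, are a little off and sometimes report something else, mostly with a low value. They report only what shows in the picture. A call takes as long as a camera call.
- bot.cut_out(camera, target): "mask" (400x640 bool, what is visible of it) and "point" ([column, row] in pixels, amid what is visible of it).
The state is a dict: "time_s": time; "joint_pos": joint angles; "joint_velocities": joint speeds; "effort": joint torques, N m; "tcp_pos": TCP position; "orientation": TCP orientation; "force": force on the tool from outside, world axes, zero at the start; "wrist_torque": the same for the moment, N m; "width": opening from 0.0 (shut) to 1.0 (fully open); "grasp_force": force on a finger pad.
Only numpy, scipy, OpenCV 4.12 (cv2) and the standard library are available. Lean on these libraries where they do the work, as an engineer would, in place of code of your own. Each camera call takes 0.05 s, during which the arm holds its last target. There are 200 camera calls.

## Working session

There is one attempt and no reset: what is moved stays moved. The work goes in short steps, Python scripts to look and compute and a shell command to move; the robot and the scene stay as the last step left them, time stands still between calls to the robot, and variables do not carry over. Pictures are saved under pics/ and viewed, at most 10 in all, crops included, and the job is handed in when it is done.

```bash
mkdir -p pics
cat > h.py <<'E'
import numpy as np, cv2
from station import bot
def shot(cam,fn=None):
    d=bot.get_image(cam); 
    if fn: cv2.imwrite('pics/'+fn,d['image'][:,:,::-1])
    return d
def ray(d,p):
    R=np.array(d['R']);t=np.array(d['t'])
    v=R.T@np.array([(p[0]-d['cx'])/d['fx'],(p[1]-d['cy'])/d['fy'],1]); return -R.T@t,v
def onz(d,p,z):
    c,v=ray(d,p); return c+v*(z-c[2])/v[2]
def proj(d,X):
    c=np.array(d['R'])@np.array(X,float)+np.array(d['t']); return np.array([d['fx']*c[0]/c[2]+d['cx'],d['fy']*c[1]/c[2]+d['cy']])
def tri(d1,p1,d2,p2):
    c1,v1=ray(d1,p1);c2,v2=ray(d2,p2)
    A=np.stack([v1,-v2],1);s=np.linalg.lstsq(A,c2-c1,rcond=None)[0]
    a=c1+v1*s[0];b=c2+v2*s[1];return (a+b)/2,np.linalg.norm(a-b)
E
python3 - <<'E'
from h import *
D={c:shot(c,c+'0.png') for c in('scene','top')}
for c in D:
    print(c,'cam',ray(D[c],(320,200))[0].round(), D[c]['fx'])
    for n in('head','rod','thickrod','stand','coinbox','slot','tokens','driver','detergent','mug','softener'):
        r=bot.cut_out(c,n)
        for q in r[:2]:
            m=q['mask'];ys,xs=np.where(m)
            print(n,round(q['score'],2),np.round(q['point']),m.sum(),(xs.min(),xs.max(),ys.min(),ys.max()) if len(xs) else '')
s=bot.sense();print(s)
E
```

```text
scene cam [1159.  734. 1099.] 397.6054103589141
head 0.68 [384. 240.] 2615 (np.int64(358), np.int64(415), np.int64(209), np.int64(278))
rod 0.6 [333. 219.] 80 (np.int64(326), np.int64(334), np.int64(216), np.int64(226))
thickrod 0.55 [322. 167.] 77 (np.int64(318), np.int64(325), np.int64(163), np.int64(173))
thickrod 0.28 [312. 154.] 108 (np.int64(307), np.int64(315), np.int64(146), np.int64(160))
stand 0.83 [315. 173.] 785 (np.int64(302), np.int64(333), np.int64(155), np.int64(196))
stand 0.69 [260. 143.] 1274 (np.int64(240), np.int64(276), np.int64(120), np.int64(167))
slot 0.56 [387. 246.] 2634 (np.int64(357), np.int64(415), np.int64(209), np.int64(278))
tokens 0.41 [332. 220.] 41 (np.int64(327), np.int64(333), np.int64(218), np.int64(225))
driver 0.75 [377. 191.] 130 (np.int64(353), np.int64(387), np.int64(186), np.int64(211))
detergent 0.69 [313. 242.] 863 (np.int64(299), np.int64(322), np.int64(217), np.int64(265))
mug 0.91 [272. 213.] 716 (np.int64(260), np.int64(285), np.int64(196), np.int64(229))
softener 0.59 [259. 142.] 1209 (np.int64(241), np.int64(276), np.int64(120), np
[... 1239 characters left out ...]
s': array([-1.27560794,  0.43447322,  0.02501501,  1.57318871, -0.01160701,
        1.13400578, -0.07510774]), 'joint_velocities': array([-0.00026265, -0.0009255 , -0.00181011, -0.00092643, -0.00044525,
       -0.001549  , -0.00072211]), 'effort': array([ 3.26276167e-04, -6.70298910e+01,  1.02404572e+00, -3.16561067e+01,
        1.54618506e-02,  2.06416546e-03, -5.27859740e-06]), 'tcp_pos': array([242.14942139, 576.20334074, 248.34403824]), 'orientation': array([1.97638917e-01, 9.80274889e-01, 3.41847640e-05, 9.87623767e-06]), 'force': array([-1.13578433, -0.3323432 ,  0.64799977]), 'wrist_torque': array([-0.05251674, -0.00337131, -0.0386502 ]), 'grasp_force': 0.0, 'width': 1.00278492348552}
```

View pics/scene0.png

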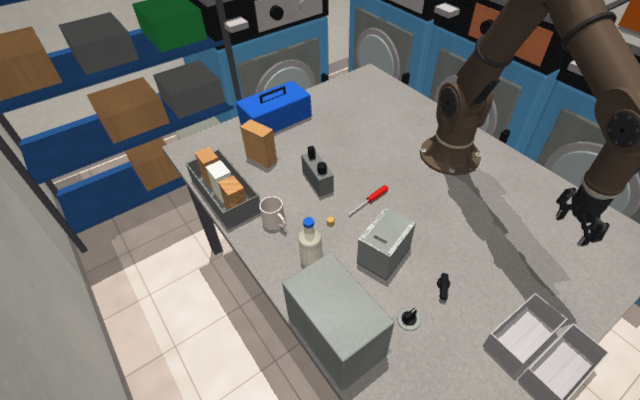

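View pics/top0.png

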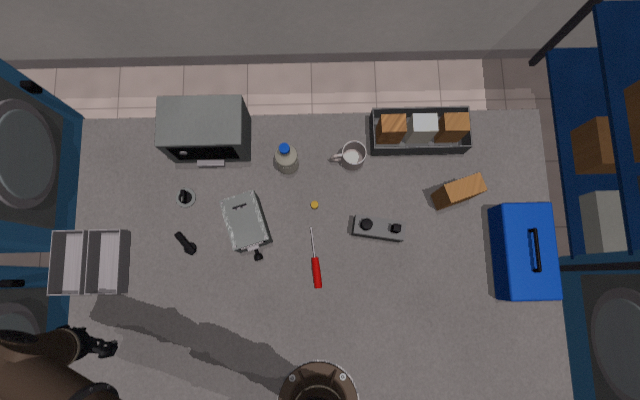

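Scene view: meter near (385,243), its slot near (380,239), and the stand near (318,173) with two black handles. Top view: meter (246,220), slot near (239,206), knob (258,255); stand (381,228), the bigger round handle at (366,224) and the smaller one at (396,228). Next I'll zoom in.

Run:
```python
from h import *
a=cv2.imread('pics/top0.png');b=cv2.imread('pics/scene0.png')
f=lambda i,x,y,w,h:cv2.resize(i[y:y+h,x:x+w],(400,300),interpolation=cv2.INTER_CUBIC)
m=np.vstack([np.hstack([f(a,202,182,100,75+5)[:300],f(a,345,205,67,50)]),np.hstack([f(b,340,200,100,75),f(b,285,140,67,50)])])
cv2.imwrite('pics/m0.png',m)
```

```text
(no output)
```

View pics/m0.png

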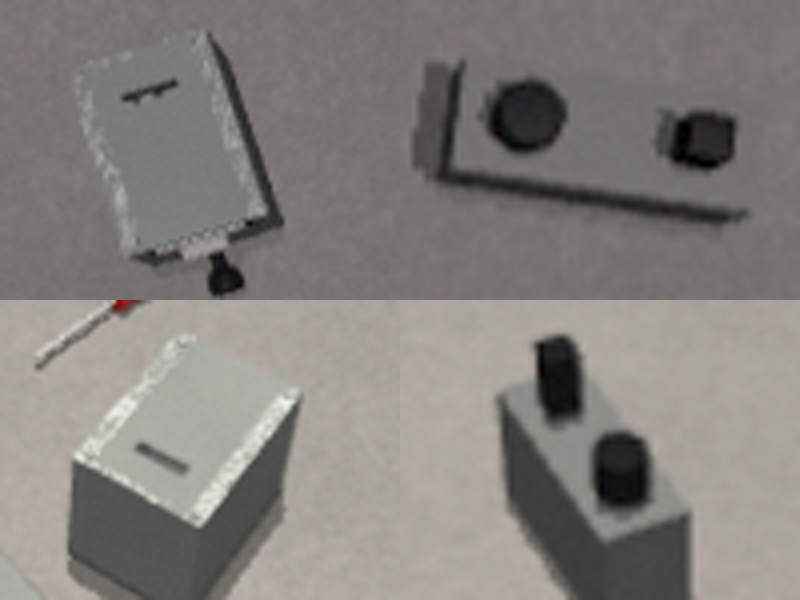

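Meter and stand are clear: the slot is at (239.5,206.3) in top and (380.2,239.5) in scene. The square handle is the right-hand one in top (396,228), and the farther one in scene (311,153). Next I'll fit the poses.

Run:
```python
from h import *
from scipy.optimize import least_squares
D={c:shot(c) for c in('scene','top')}
P=lambda c,ps:[(c,p) for p in ps]
def boxpts(L,W,H):return np.array([[L/2,W/2,H],[L/2,-W/2,H],[-L/2,-W/2,H],[-L/2,W/2,H]])
def W(q,X):
    c,s=np.cos(q[2]),np.sin(q[2]);X=np.atleast_2d(X);return np.c_[q[0]+c*X[:,0]-s*X[:,1],q[1]+s*X[:,0]+c*X[:,1],X[:,2]]
t=lambda x,y:(202+x/4,182+y/3.75); ts=lambda x,y:(345+(x-400)/5.97,205+y/6)
s=lambda x,y:(340+x/4,200+(y-300)/4); ss=lambda x,y:(285+(x-400)/5.97,140+(y-300)/6)
# head roof corners: order back-left, back-right, front-right, front-left
head={'top':[t(75,77),t(207,33),t(267,215),t(130,250)],'scene':[s(197,523),s(73,460),s(190,335),s(300,393)]}
def fit(obs,M,q0):
    f=lambda q:np.concatenate([proj(D[c],X)-p for c in obs for X,p in zip(W(q,M),obs[c]) if p is not None])
    r=least_squares(f,q0,loss='soft_l1');print(r.x.round(3),f(r.x).reshape(-1,2).round(1).tolist());return r.x
h=fit(head,boxpts(160,112,130),[520,230,.3])
for c,p in(('top',t(150,91)),('scene',s(161,458))):print('slot',onz(D[c],p,130).round(1))
print(tri(D['top'],t(150,91),D['scene'],s(161,458)))
for c,a,b in(('top',t(122,98),t(177,83)),('scene',s(137,446),s(186,470))):
    e=onz(D[c],a,130)-onz(D[c],b,130);print('slot dir',e.round(1),np.hypot(*e[:2]),np.arctan2(-e[0],e[1]))
stand={'top':[ts(463,62),None,None,ts(447,165)],'scene':[ss(690,512),None,ss(500,397),ss(603,540)]}
stand={'top':[ts(463,62),ts(752,95),ts(745,208),ts(450,168)],'scene':[ss(690,512),None,ss(500,397),ss(603,540)]}
q=fit(stand,boxpts(60,160,90),[500,-180,-.1])
print('wells',W(q,[[0,45,90],[0,-45,90]]).round(1))
# handle fit by dark coverage
def cov(c,roi):
    x,y,w,h_=roi;g=cv2.cvtColor(D[c]['image'],cv2.COLOR_RGB2GRAY)[y:y+h_,x:x+w].astype(float);return g
def rend(c,hull,roi):
    x,y,w,h_=roi;k=16;m=np.zeros((h_*k,w*k),np.float32);p=((hull-[x,y]+.5)*k).astype(np.int32)
    cv2.fillConvexPoly(m,cv2.convexHull(p),1);return cv2.resize(m,(w,h_),interpolation=cv2.INTER_AREA)
Q=W(q,[[0,-45,0]])[0]
rois={}
for c in D:
    u=proj(D[c],[Q[0],Q[1],115]).round().astype(int);rois[c]=(u[0]-8,u[1]-8,17,17);print(c,u);print(cov(c,rois[c])[::1].astype(int))
from itertools import product
best=[]
for dx,dy,yw in product(range(-8,9,2),range(-8,9,2),np.arange(0,1.57,.13)):
    M=np.vstack([boxpts(24,24,90),boxpts(24,24,140)]);X=W([Q[0]+dx,Q[1]+dy,yw],M);e=0
    for c in D:
        r=rend(c,np.array([proj(D[c],v) for v in X]),rois[c]);g=np.clip((90 if c=='top' else 120)-cov(c,rois[c]),0,60)/60
        e+=((r-g)**2).sum()
    best.append((e,dx,dy,round(yw,2)))
print(sorted(best)[:12])
```

```text
[5.60837e+02 2.12582e+02 2.87000e-01] [[-2.6, -1.7], [-0.5, -1.0], [-0.6, -0.1], [-2.0, 2.0], [-0.1, -0.7], [-0.7, -3.0], [-2.5, -3.0], [0.4, -1.9]]
slot [603.1 223.4 130. ]
slot [604.5 230.4 130. ]
(array([602.64399074, 225.89282613, 124.27470773]), np.float64(4.143640885491524))
slot dir [-11.4  42.    0. ] 43.502718955955615 0.26427679831031703
slot dir [ 14.5 -39.5   0. ] 42.10573867915081 -2.791058620745301
[ 5.33638e+02 -2.05985e+02 -1.39000e-01] [[-1.1, -0.8], [1.2, -0.5], [0.9, -0.3], [-0.9, 0.5], [-14.2, 3.6], [12.3, -7.1], [14.8, -6.6]]
wells [[ 539.9 -161.4   90. ]
 [ 527.4 -250.5   90. ]]
scene [311 152]
[[167 166 168 168 169 169 172 171 170 169 167 167 168 170 169 169 171]
 [168 170 170 167 167 166 157 151 145 144 155 166 167 167 168 168 168]
 [170 172 169 164 153 134 106  79  55  53 106 155 167 169 167 167 169]
 [166 169 169 158 109  34  35  33  34  34  54 114 168 171 168 167 169]
 [169 169 171 163 126  25  35  35  33  35  35  87 155 168 167 166 168]
 [169 171 170 169 147  19  31  34  33  29  32  54 119 168 169 168 168]
 [171 172 171 170 146  15  21  28  27  17  19  49 
[... 1944 characters left out ...]
117 115]]
[(np.float64(28.885026719835075), 0, 0, np.float64(1.17)), (np.float64(29.249616156684027), 0, 2, np.float64(1.17)), (np.float64(29.502989366319444), 0, 0, np.float64(1.3)), (np.float64(30.861298285590276), -2, 0, np.float64(1.17)), (np.float64(31.54311286078559), 0, 2, np.float64(1.3)), (np.float64(31.712855699327257), -2, 0, np.float64(1.3)), (np.float64(31.72393459743924), 0, 0, np.float64(1.04)), (np.float64(32.40322028266059), 0, 2, np.float64(1.04)), (np.float64(32.52646043565538), 0, 2, np.float64(0.91)), (np.float64(33.323200141059026), 0, 2, np.float64(0.78)), (np.float64(33.627416653103296), 0, 0, np.float64(1.43)), (np.float64(33.8900387234158), -2, 0, np.float64(1.43))]
```

```bash
cat >> h.py <<'E'
def boxpts(L,W,H):return np.array([[L/2,W/2,H],[L/2,-W/2,H],[-L/2,-W/2,H],[-L/2,W/2,H]])
def Wd(q,X):
    c,s=np.cos(q[2]),np.sin(q[2]);X=np.atleast_2d(X);return np.c_[q[0]+c*X[:,0]-s*X[:,1],q[1]+s*X[:,0]+c*X[:,1],X[:,2]]
from scipy.spatial.transform import Rotation as Ro
def pose():
    s=bot.sense();R=Ro.from_quat(s['orientation']).as_matrix();return np.array(s['tcp_pos']),R,s
def plan(target,yaw,n):
    """rows to take the tool to target (mm), closing axis at world angle yaw, pointing down"""
    p,R,s=pose();y=np.array([np.cos(yaw),np.sin(yaw),0]);z=np.array([0,0,-1.]);G=np.c_[np.cross(y,z),y,z]
    rv=Ro.from_matrix(R.T@G).as_rotvec();d=(np.array(target)-p)/n
    print('at',p.round(1),'yaw',np.arctan2(R[1,1],R[0,1]).round(3),'turn',rv.round(3))
    for i in range(n):
        print((R.T@d/1000).round(4).tolist(),(rv/n).round(3).tolist());R=R@Ro.from_rotvec(rv/n).as_matrix()
E
python3 - <<'E'
from h import *
from scipy.optimize import least_squares
D={c:shot(c) for c in('scene','top')};print(D['top']['cx'],D['top']['cy'],D['scene']['cx'])
o=-.4
ts=lambda x,y:(345+(x-400)/5.97+o,205+y/6+o);ss=lambda x,y:(285+(x-400)/5.97+o,140+(y-300)/6+o)
obs=[('top',0,ts(463,62)),('top',1,ts(757,95)),('top',2,ts(745,208)),('top',3,ts(450,168)),('scene',0,ss(603,540)),('scene',3,ss(690,512)),('scene',1,ss(500,397))]
M=boxpts(60,160,90)
for cams in(('top','scene'),('top',),('scene',)):
    f=lambda q:np.concatenate([proj(D[c],Wd(q,M)[k])-p for c,k,p in obs if c in cams])
    r=least_squares(f,[530,-206,-.1],loss='soft_l1');print(r.x.round(3),f(r.x).round(1)); print('wells',Wd(r.x,[[0,45,90],[0,-45,90]]).round(1))
q=r.x
from scipy.optimize import minimize
def rend(c,hull,roi):
    x,y,w,h_=roi;k=16;m=np.zeros((h_*k,w*k),np.float32);cv2.fillConvexPoly(m,cv2.convexHull(((hull-[x,y]+.5)*k).astype(np.int32)),1);return cv2.resize(m,(w,h_),interpolation=cv2.INTER_AREA)
rois={'scene':(303,144,17,15),'top':(390,220,15,15)}
bgm={'scene':(140,30),'top':(112,30)}
from itertools import product
for cams in(('top','scene'),('top',),('scene',)):
    best=[]
    for dx,dy,yw in product(range(-8,9,2),range(-8,9,2),np.arange(-.7,.8,.1)):
        X=Wd([528+dx,-250+dy,yw],np.vstack([boxpts(24,24,90),boxpts(24,24,140)]));e=0
        for c in cams:
            x,y,w,h=rois[c];g=cv2.cvtColor(D[c]['image'],cv2.COLOR_RGB2GRAY)[y:y+h,x:x+w].astype(float)
            b,k=bgm[c];g=np.clip((b-g)/(b-k),0,1);e+=((rend(c,np.array([proj(D[c],v) for v in X]),rois[c])-g)**2).sum()
        best.append((round(e,2),528+dx,-250+dy,round(yw,2)))
    print(cams,[tuple(float(v) for v in b) for b in sorted(best)[:8]])
plan((528,-250,250),-.28,18)
E
```

```text
315.58648949739126 199.89958689606252 330.2263334010414
[ 5.34822e+02 -2.04240e+02 -1.60000e-01] [-1.  -1.3  0.4  0.1  0.5  0.2 -1.2 -0.1  0.3 -0.2  0.3 -0.8 -0.8 -1.6]
wells [[ 542.  -159.8   90. ]
 [ 527.6 -248.7   90. ]]
[ 5.34111e+02 -2.05325e+02 -1.50000e-01] [-0.8 -0.8  0.6  0.   0.9  0.2 -0.7  0.4]
wells [[ 540.8 -160.8   90. ]
 [ 527.4 -249.8   90. ]]
[ 5.36627e+02 -2.00585e+02 -1.78000e-01] [ 0.1  0.6  0.2  0.1 -0.3 -1.2]
wells [[ 544.6 -156.3   90. ]
 [ 528.7 -244.9   90. ]]
('top', 'scene') [(16.69, 526.0, -250.0, -0.4), (17.34, 526.0, -250.0, -0.3), (17.86, 526.0, -252.0, -0.4), (18.04, 526.0, -252.0, -0.3), (18.85, 526.0, -250.0, -0.5), (19.25, 526.0, -250.0, -0.2), (19.6, 526.0, -252.0, -0.5), (19.7, 528.0, -250.0, -0.4)]
('top',) [(3.54, 526.0, -252.0, -0.1), (3.85, 526.0, -252.0, -0.0), (4.48, 526.0, -252.0, -0.2), (5.09, 526.0, -250.0, -0.1), (5.09, 526.0, -250.0, -0.0), (5.12, 526.0, -252.0, -0.3), (5.65, 526.0, -250.0, -0.2), (5.67, 526.0, -252.0, 0.1)]
('scene',) [(1.19, 532.0, -242.0, -0.4), (2.07, 530.0, -244.0, -0.4), (2.07, 532.0, -242.0, -0.5), (2.63, 532.0, 
[... 328 characters left out ...]
081]
[-0.0402, -0.0273, -0.0001] [0.0, -0.0, 0.081]
[-0.0422, -0.024, -0.0001] [0.0, -0.0, 0.081]
[-0.044, -0.0205, -0.0001] [0.0, -0.0, 0.081]
[-0.0455, -0.0169, -0.0001] [0.0, -0.0, 0.081]
[-0.0467, -0.0132, -0.0001] [0.0, -0.0, 0.081]
[-0.0477, -0.0094, -0.0001] [0.0, -0.0, 0.081]
[-0.0483, -0.0055, -0.0001] [0.0, -0.0, 0.081]
[-0.0485, -0.0016, -0.0001] [0.0, -0.0, 0.081]
[-0.0485, 0.0023, -0.0001] [0.0, -0.0, 0.081]
[-0.0482, 0.0062, -0.0001] [0.0, -0.0, 0.081]
[-0.0475, 0.0101, -0.0001] [0.0, -0.0, 0.081]
[-0.0465, 0.0139, -0.0001] [0.0, -0.0, 0.081]
[-0.0453, 0.0176, -0.0001] [0.0, -0.0, 0.081]
[-0.0437, 0.0212, -0.0001] [0.0, -0.0, 0.081]
[-0.0418, 0.0247, -0.0001] [0.0, -0.0, 0.081]
```

```bash
python3 -m inch '{"steps":[[-0.032,-0.036,0,0,0,0.08,1],[-0.035,-0.033,0,0,0,0.08,1],[-0.038,-0.030,0,0,0,0.08,1],[-0.040,-0.027,0,0,0,0.08,1],[-0.042,-0.024,0,0,0,0.08,1],[-0.044,-0.020,0,0,0,0.08,1],[-0.045,-0.017,0,0,0,0.08,1],[-0.047,-0.013,0,0,0,0.08,1],[-0.048,-0.009,0,0,0,0.08,1],[-0.048,-0.005,0,0,0,0.08,1]]}' && python3 -m inch '{"steps":[[-0.048,-0.002,0,0,0,0.08,1],[-0.048,0.002,0,0,0,0.08,1],[-0.048,0.006,0,0,0,0.08,0.8],[-0.047,0.010,0,0,0,0.08,0.8],[-0.046,0.014,0,0,0,0.08,0.8],[-0.045,0.018,0,0,0,0.08,0.8],[-0.044,0.021,0,0,0,0.08,0.8],[-0.042,0.025,0,0,0,0.08,0.8],[0,0,0,0,0,0,0.8]]}'
python3 - <<'E'
from h import *
plan((528,-248,190),-.25,3)
E
```

```text
time_s: 2.4
tcp_pos: [403.9, 118.4, 248.7]
orientation: [0.565, 0.825, 0.001, 0.0]
force: [0.8, 0.0, 0.2]
width: 1.0
grasp_force: 0.0
time_s: 3.3
tcp_pos: [533.2, -251.2, 248.4]
orientation: [0.798, 0.603, -0.001, 0.002]
force: [-0.9, 0.6, -0.7]
width: 0.801
grasp_force: 0.0
at [ 533.2 -251.2  248.4] yaw -0.277 turn [ 0.002  0.005 -0.027]
[0.0006, -0.002, 0.0195] [0.001, 0.002, -0.009]
[0.0006, -0.002, 0.0195] [0.001, 0.002, -0.009]
[0.0006, -0.002, 0.0195] [0.001, 0.002, -0.009]
```

```bash
python3 -m inch '{"steps":[[0.001,-0.002,0.02,0,0,0,0.8],[0.001,-0.002,0.02,0,0,0,0.8],[0.001,-0.002,0.02,0,0,0,0.8],[0,0,0,0,0,0,0.8]]}'
python3 - <<'E'
from h import *
d=shot('top');e=shot('scene')
f=lambda i,x,y,w,h:cv2.resize(i[y:y+h,x:x+w],(400,400),interpolation=cv2.INTER_CUBIC)
cv2.imwrite('pics/g1.png',np.hstack([f(d['image'],360,190,70,70),f(e['image'],275,115,70,70)])[:,:,::-1])
print(pose()[0])
E
```

```text
time_s: 3.7
tcp_pos: [526.8, -238.1, 186.1]
orientation: [0.795, 0.607, -0.001, -0.002]
force: [-0.1, 1.2, -0.6]
width: 0.795
grasp_force: 0.0
[ 528.22603816 -239.41005775  188.68635165]
```

View pics/g1.png

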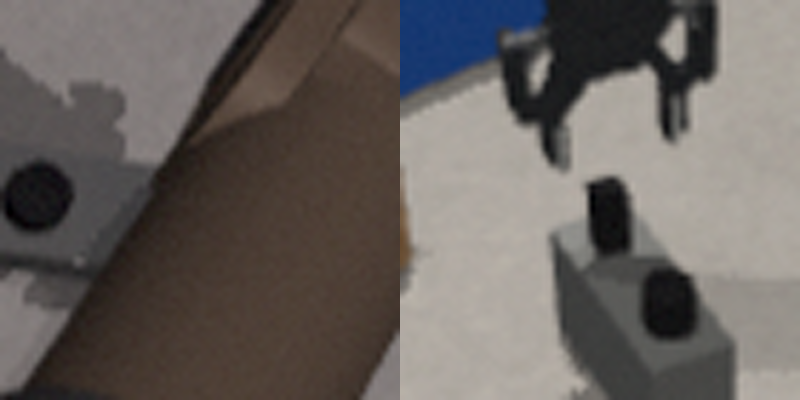

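Left (top view): the arm hides the rod. Right (scene view): the open fingers (tips at 560,160 and 678,135) straddle the square handle (607,180), a little to its right. I'll correct for that and descend.

```bash
python3 -m inch '{"steps":[[0,0,0,0,0,0,0.8],[0,0,0,0,0,0,0.8]]}'
python3 - <<'E'
from h import *
e=shot('scene');p,R,s=pose()
print(proj(e,p+[0,0,-17]),'handle top img',proj(e,[528,-248,140]),proj(e,[526,-251,140]),proj(e,[531,-243,140]))
# measured px of handle top centre and finger tip mid (crop scale 400/70)
k=70/400
print('tips',275+(619-400)*k-.4,115+148*k-.4,'handle top',275+(607-400)*k-.4,115+188*k-.4)
plan((528,-248,118),-.25,5)
E
```

```text
time_s: 4.0
tcp_pos: [528.8, -239.8, 189.4]
orientation: [0.795, 0.607, 0.001, 0.001]
force: [-0.0, 0.0, -0.4]
width: 0.803
grasp_force: 0.0
[311.6320608  141.40907389] handle top img [310.89755867 146.99005638] [310.87852277 146.3782163 ] [311.00230113 147.97963431]
tips 312.925 140.5 handle top 310.82500000000005 147.5
at [ 528.7 -239.7  189.2] yaw -0.267 turn [ 0.002 -0.    -0.017]
[-0.0016, 0.0003, 0.0143] [0.0, -0.0, -0.003]
[-0.0016, 0.0003, 0.0143] [0.0, -0.0, -0.003]
[-0.0016, 0.0003, 0.0143] [0.0, -0.0, -0.003]
[-0.0016, 0.0003, 0.0143] [0.0, -0.0, -0.003]
[-0.0016, 0.0003, 0.0142] [0.0, -0.0, -0.003]
```

```bash
python3 -m inch '{"steps":[[-0.003,0.0003,0.015,0,0,0,0.8],[-0.003,0.0003,0.015,0,0,0,0.8],[-0.003,0.0003,0.015,0,0,0,0.8],[0,0,0.015,0,0,0,0.8],[0,0,0.010,0,0,0,0.8],[0,0,0.005,0,0,0,0.8],[0,0,0,0,0,0,0.8]]}' && python3 -m inch '{"steps":[[0,0,0,0,0,0,0.1],[0,0,0,0,0,0,0],[0,0,0,0,0,0,0],[0,0,0,0,0,0,0],[0,0,0,0,0,0,0]]}' 60
```

```text
time_s: 4.75
tcp_pos: [526.3, -248.2, 112.5]
orientation: [0.795, 0.607, -0.0, -0.001]
force: [0.8, -1.0, 0.2]
width: 0.8
grasp_force: 0.0
time_s: 5.25
tcp_pos: [527.1, -248.5, 114.0]
orientation: [0.795, 0.607, 0.0, 0.0]
force: [-0.4, 1.6, 6.7]
width: 0.277
grasp_force: 58.8
```

```bash
python3 -m inch '{"steps":[[0,0,-0.005,0,0,0,0],[0,0,-0.015,0,0,0,0],[0,0,-0.03,0,0,0,0],[0,0,-0.04,0,0,0,0],[0,0,-0.04,0,0,0,0],[0,0,-0.02,0,0,0,0],[0,0,0,0,0,0,0],[0,0,0,0,0,0,0]]}'
python3 - <<'E'
from h import *
plan((600,200,262),-.267,10)
d=shot('scene');i=d['image']
f=lambda i,x,y,w,h:cv2.resize(i[y:y+h,x:x+w],(400,400),interpolation=cv2.INTER_CUBIC)
t=bot.get_image('top')['image']
cv2.imwrite('pics/g2.png',np.hstack([f(i,275,100,80,80),f(t,210,180,80,80)])[:,:,::-1])
p=pose()[0];print(proj(d,p-[0,0,104]),proj(d,p-[0,0,24]))
E
```

```text
time_s: 6.05
tcp_pos: [526.5, -248.3, 263.7]
orientation: [0.795, 0.607, 0.0, 0.0]
force: [-0.5, -0.3, -1.6]
width: 0.278
grasp_force: 58.8
at [ 526.5 -248.3  263.7] yaw -0.267 turn [ 0.001 -0.    -0.   ]
[0.0452, -0.0047, 0.0002] [0.0, -0.0, -0.0]
[0.0452, -0.0047, 0.0002] [0.0, -0.0, -0.0]
[0.0452, -0.0047, 0.0002] [0.0, -0.0, -0.0]
[0.0452, -0.0047, 0.0002] [0.0, -0.0, -0.0]
[0.0452, -0.0047, 0.0002] [0.0, -0.0, -0.0]
[0.0452, -0.0047, 0.0002] [0.0, -0.0, -0.0]
[0.0452, -0.0047, 0.0002] [0.0, -0.0, -0.0]
[0.0452, -0.0047, 0.0002] [0.0, -0.0, -0.0]
[0.0452, -0.0047, 0.0002] [0.0, -0.0, -0.0]
[0.0452, -0.0047, 0.0002] [0.0, -0.0, -0.0]
[311.13346871 142.97375736] [310.14879273 125.45528278]
```

View pics/g2.png

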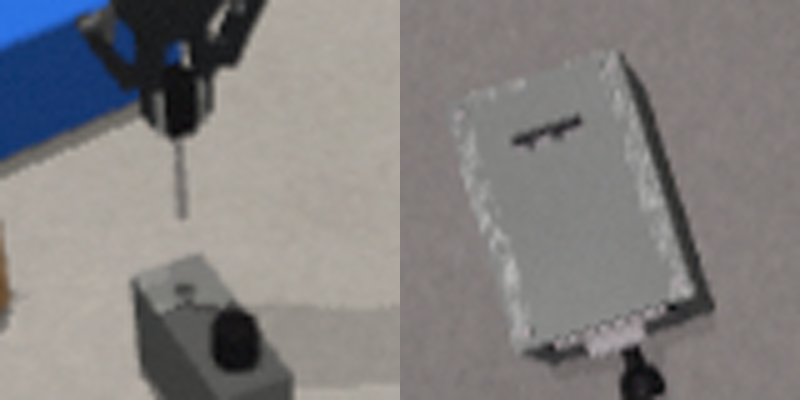

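The rod hangs straight in the gripper, its tip at crop (183,218), within 0.2 px of where the TCP predicts it. In the top view the slot runs (513,140)–(582,121), and the freed well is at (185,290) in the left crop. Next I'll get the slot centroid in both views.

Run:
```python
from h import *
for c,(x,y,w,h) in(('top',(229,200,22,13)),('scene',(370,232,22,16))):
    d=shot(c);g=cv2.cvtColor(d['image'],cv2.COLOR_RGB2GRAY)[y:y+h,x:x+w].astype(float)
    print(g.astype(int));bg=np.median(g);k=np.clip(bg-g-12,0,None)
    yy,xx=np.mgrid[y:y+h,x:x+w];u=np.array([(k*xx).sum(),(k*yy).sum()])/k.sum()
    C=np.cov(np.stack([xx.ravel(),yy.ravel()]),aweights=k.ravel());l,v=np.linalg.eigh(C)
    X=onz(d,u,130);e=onz(d,u+v[:,1],130)-X;print(c,u.round(2),X.round(1),'dir',np.degrees(np.arctan2(-e[0],e[1])).round(1),'len',np.sqrt(12*l[1])*np.linalg.norm(e))
```

```text
[[128 131 128 130 129 131 130 130 131 132 131 131 132 130 131 132 133 134
  132 131 134 134]
 [131 130 129 132 130 130 130 129 131 129 129 131 131 130 132 132 132 133
  133 130 132 132]
 [131 131 129 129 129 129 131 131 130 131 130 129 133 131 132 132 117 129
  132 131 132 133]
 [132 129 130 130 130 130 130 130 130 129 130 129 131 115 109  94  75 118
  131 132 131 131]
 [130 129 127 127 129 127 128 130 129 130 113 110  97  73  66  48  40  95
  127 132 129 131]
 [131 130 129 128 130 127 127 114 109  96  73  64  48  44  60  78 104 123
  131 131 130 130]
 [131 132 131 130 114 101  95  72  65  47  79  66  43  80 120 125 135 136
  131 132 131 130]
 [130 132 131 103  70  56  49  59  80 119 127  97  88  99 134 134 134 130
  131 130 131 131]
 [130 131 131  92  51  59  61  68 125 138 140 124 121 120 130 131 131 132
  132 130 132 132]
 [132 131 131 120 122 123 107  92 134 135 135 132 132 130 132 131 133 133
  134 133 133 133]
 [129 132 131 130 131 136 127 123 132 133 132 132 132 131 131 132 134 131
  130 131 133 132]
 [130 130 130 130 127 131 131 132 129 132 131 131 130 131 132 132 132 132
  1
[... 1044 characters left out ...]
172 172 173 166 142 122 114 105  98  95 116 153
  171 174 174 174]
 [175 175 174 174 174 173 171 171 171 171 168 154 137 124 113 106 118 153
  175 174 172 172]
 [186 178 172 174 174 172 171 172 171 173 171 170 167 154 138 130 147 173
  175 172 173 173]
 [206 207 179 175 173 171 173 172 171 171 173 169 172 170 167 162 165 175
  174 172 173 172]
 [182 221 194 175 177 172 173 174 172 172 171 171 172 169 170 172 173 174
  173 173 172 172]
 [113 154 185 178 199 182 173 173 173 173 171 173 171 172 170 171 170 170
  173 171 171 173]
 [ 85  90 112 153 197 203 179 173 172 171 172 173 173 172 170 173 170 171
  172 172 175 189]]
scene [378.83 239.78] [608.6 228.6 130. ] dir -124.4 len 46.79346755413634
```

```bash
python3 -m inch '{"steps":[[0.045,-0.005,0,0,0,0,0],[0.045,-0.005,0,0,0,0,0],[0.045,-0.005,0,0,0,0,0],[0.045,-0.005,0,0,0,0,0],[0.045,-0.005,0,0,0,0,0],[0.045,-0.005,0,0,0,0,0],[0.045,-0.005,0,0,0,0,0],[0.045,-0.005,0,0,0,0,0],[0.045,-0.005,0,0,0,0,0],[0,0,0,0,0,0,0]]}'
```

```text
time_s: 7.25
tcp_pos: [589.4, 162.9, 261.3]
orientation: [0.792, 0.611, -0.0, -0.002]
force: [0.2, -0.3, -1.1]
width: 0.277
grasp_force: 58.9
```

Run:
```python
from h import *
x,y,w,h=371,233,18,13
d=shot('scene');g=cv2.cvtColor(d['image'],cv2.COLOR_RGB2GRAY)[y:y+h,x:x+w].astype(float)
k=np.clip(165-g,0,60)
yy,xx=np.mgrid[y:y+h,x:x+w];u=np.array([(k*xx).sum(),(k*yy).sum()])/k.sum()
# keep only slot band
C=np.cov(np.stack([xx.ravel(),yy.ravel()]),aweights=k.ravel());l,v=np.linalg.eigh(C)
X=onz(d,u,130);e=onz(d,u+v[:,1],130)-X;print(u.round(2),X.round(1),'dir',np.arctan2(-e[0],e[1]).round(3),'len',np.sqrt(12*l[1])*np.linalg.norm(e))
e2=onz(d,u+v[:,0],130)-X;print('wid',np.sqrt(12*l[0])*np.linalg.norm(e2))
# minAreaRect of half-level contour
k8=cv2.resize(k,None,fx=8,fy=8,interpolation=cv2.INTER_CUBIC);c=max(cv2.findContours((k8>32).astype(np.uint8),0,2)[0],key=cv2.contourArea)[:,0]
P=np.array([onz(d,((q+.5)/8-.5)+[x,y],130)[:2] for q in c],np.float32);print('scene rect',cv2.minAreaRect(P))
t=bot.get_image('top') 
im=cv2.imread('pics/top0.png',0).astype(float);x,y,w,h=229,200,20,12;g=im[y:y+h,x:x+w];k=np.clip(128-g,0,70)
k8=cv2.resize(k,None,fx=8,fy=8,interpolation=cv2.INTER_CUBIC);c=max(cv2.findContours((k8>25).astype(np.uint8),0,2)[0],key=cv2.contourArea)[:,0]
P=np.array([onz(t,((q+.5)/8-.5)+[x,y],130)[:2] for q in c],np.float32);print('top rect',cv2.minAreaRect(P))
for a in((235.6,208.3),(241.1,206.8)):print('gap',onz(t,a,90).round(1),onz(t,a,84).round(1))
plan((604,226,250),-.267,2)
```

```text
[379.54 238.92] [604.7 227.4 130. ] dir -2.244 len 53.898054272324096
wid 49.39114875074892
scene rect ((604.5235595703125, 227.53741455078125), (49.04790115356445, 58.15855407714844), 52.851898193359375)
top rect ((603.0993041992188, 224.63687133789062), (13.455297470092773, 46.596160888671875), 17.436206817626953)
gap [603.6 242.6  90. ] [604.5 243.6  84. ]
gap [607.9 225.3  90. ] [608.9 226.3  84. ]
at [589.6 155.3 262. ] yaw -0.264 turn [-0.001  0.002  0.003]
[0.036, -0.0023, 0.0059] [-0.001, 0.001, 0.001]
[0.036, -0.0023, 0.006] [-0.001, 0.001, 0.001]
```

Run:
```python
from h import *
d=shot('scene','s2.png')
im=cv2.imread('pics/scene0.png',0).astype(float);x,y,w,h=370,232,22,12;g=im[y:y+h,x:x+w];k=np.clip(168-g,0,75)
for th in(25,35,45):
    k8=cv2.resize(k,None,fx=8,fy=8,interpolation=cv2.INTER_CUBIC);c=max(cv2.findContours((k8>th).astype(np.uint8),0,2)[0],key=cv2.contourArea)[:,0]
    P=np.array([onz(d,((q+.5)/8-.5)+[x,y],130)[:2] for q in c],np.float32);print('scene rect',cv2.minAreaRect(P))
t=cv2.imread('pics/top0.png')
f=lambda i,x,y,w,h:cv2.resize(i[y:y+h,x:x+w],(400,300),interpolation=cv2.INTER_NEAREST)
cv2.imwrite('pics/m2.png',np.hstack([f(t,228,199,24,18),f(cv2.imread('pics/s2.png'),330,170,100,75)]))
p=pose()[0];u=proj(d,p-[0,0,104]);print(u,(u-[330,170])*4+[400,0])
```

```text
scene rect ((604.1843872070312, 228.45361328125), (13.865629196166992, 45.63924789428711), 15.930758476257324)
scene rect ((604.2274780273438, 228.3156280517578), (11.933148384094238, 44.1629638671875), 17.050172805786133)
scene rect ((604.0342407226562, 228.18829345703125), (10.127087593078613, 42.948974609375), 18.76133155822754)
[368.0489798  215.86935673] [552.19591921 183.47742693]
```

View pics/m2.png

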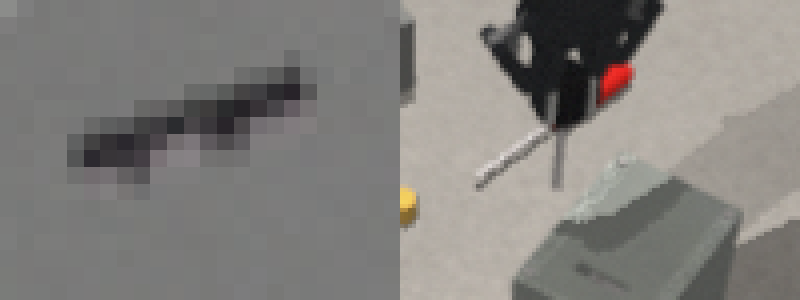

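Left: inside the slot, two dark gaps (cols ≈236 and ≈241) flank a lighter patch at (238.4,208). That puts the tab about +8 mm along y from the slot's middle. Right: the rod tip at crop (557,187) is about 1 px right of its prediction, so I'll close the loop near the slot.

```bash
python3 -m inch '{"steps":[[0.040,-0.0015,0.003,0,0,0,0],[0.040,-0.0015,0.004,0,0,0,0],[0,0,0.004,0,0,0,0],[0,0,0,0,0,0,0],[0,0,0,0,0,0,0]]}'
python3 - <<'E'
from h import *
d=shot('scene','s3.png');p,R,s=pose();print(p.round(1))
for z in(104,24):print(proj(d,p-[0,0,z]).round(2))
i=cv2.imread('pics/s3.png',0);x,y=366,216
print(i[y:y+30,x:x+26])
cv2.imwrite('pics/m3.png',cv2.resize(cv2.imread('pics/s3.png')[200:260,350:430],(800,600),interpolation=cv2.INTER_NEAREST))
plan((601.2,234.1,246),-.267,1)
E
```

```text
time_s: 7.9
tcp_pos: [608.5, 229.3, 252.4]
orientation: [0.796, 0.605, -0.0, 0.0]
force: [0.4, -0.3, -0.8]
width: 0.276
grasp_force: 59.0
[608.6 229.4 252.7]
[379.52 236.19]
[381.8  218.98]
[[181 180 178 178 176 174 174 155  66  24  28  30  59 103 100  41  15  21
   17  20  19  19  31  75 110 121]
 [182 182 179 178 178 178 177 165 113  40  28  34  62 102  99  41  20  17
   16  19  16  22  46  89 132 159]
 [182 181 180 178 179 178 180 180 158  67  27  33  66 104  98  34  16  21
   17  20  16  31  67 109 143 160]
 [183 183 180 181 180 182 181 177 167 118  66  34  68 108  97  22  22  19
   19  19  13  66 118 137 160 159]
 [178 179 181 182 184 184 181 178 182 185 148  80  81 106  93  20  16  21
   19  20  39  97 160 159 159 160]
 [180 179 177 180 181 181 185 189 205 222 204 151 111 110  70  16  27  45
   65  94 104 129 159 159 160 159]
 [184 181 176 177 177 179 192 208 222 220 203 190 153 138  82  52  79 104
  128 159 159 158 158 157 158 160]
 [182 183 180 177 181 197 207 201 204 191 195 190 179 162 126  99 121 145
  159 158 157 158 158 158 159 160]
 [179 177 179 183 206 229 221 195 196 
[... 1768 characters left out ...]
108 103  97
  110 132 145 144 144 130 108 130]
 [166 165 161 164 163 162 160 160 159 160 158 158 142  93 103 112 115 109
  101  97 100  91  93  93  93  94]
 [178 172 168 160 163 161 160 160 160 156 146 154 132  92  94 101 106 112
  115 109  97  91  94  95  94  92]
 [166 162 183 175 169 164 161 161 159 144 114 130  94  92  93  91  93 101
  109 111 103  94  95  95  94  94]
 [ 97 124 161 190 187 186 161 143 145 139 111  99  92  93  90  93  93  92
   93  99  98  96  94  94  93  93]
 [ 87  92 110 134 166 196 150 101 107 114 115 112 102  97  93  94  93  92
   93  95  94  95  95  93  94  93]]
at [608.6 229.4 252.7] yaw -0.27 turn [ 0.     0.001 -0.003]
[0.0025, -0.0084, 0.0067] [0.0, 0.001, -0.003]
```

View pics/m3.png

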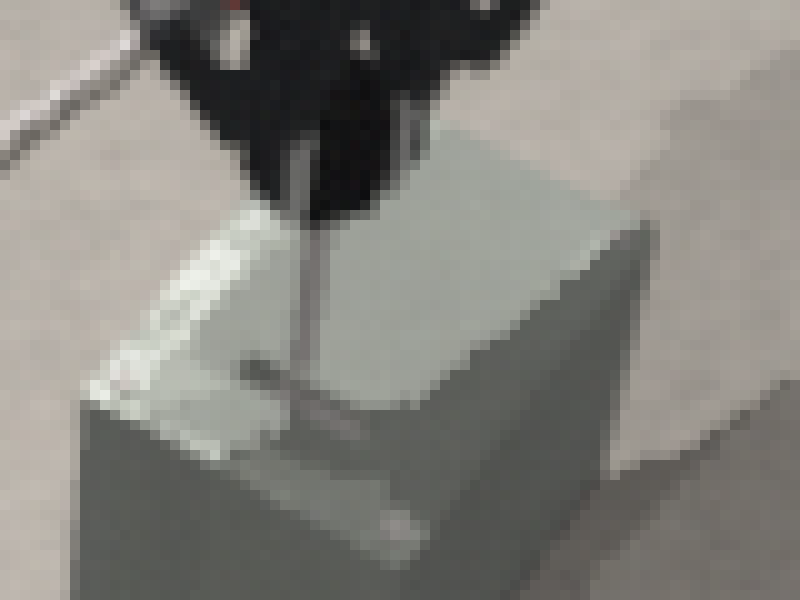

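The shaft line and tip (≈379.7,236.3) match the predicted (379.5,236.2), so the scene calibration can be trusted here: slot centre (604.1,228.3), yaw 17°. Aim for y = +8 in the slot frame, (601.8,235.9).

```bash
python3 -m inch '{"steps":[[0.0022,-0.004,0.005,0,0,0,0],[0.0022,-0.0043,0.005,0,0,0,0],[0,0,0.005,0,0,0,0],[0,0,0,0,0,0,0],[0,0,0,0,0,0,0],[0,0,0,0,0,0,0]]}'
python3 - <<'E'
from h import *
p,R,s=pose();print(p,s['force'],s['wrist_torque'],'tip z',p[2]-104);print((R.T@(np.array([601.8,235.9,p[2]])-p)).round(1))
E
```

```text
time_s: 8.55
tcp_pos: [601.7, 238.3, 237.5]
orientation: [0.795, 0.607, 0.0, 0.0]
force: [1.1, 1.1, -0.9]
width: 0.275
grasp_force: 59.0
[601.68597436 238.32636596 237.48835469] [ 1.0932556   1.13520929 -0.93070457] [-0.04635657 -0.01108137 -0.03820148] tip z 133.48835468593228
[-2.3  0.8  0. ]
```

```bash
python3 -m inch '{"steps":[[-0.0023,0.0008,0,0,0,0,0],[0,0,0,0,0,0,0],[0,0,0.002,0,0,0,0],[0,0,0.002,0,0,0,0],[0,0,0.001,0,0,0,0],[0,0,0.001,0,0,0,0],[0,0,0,0,0,0,0]]}'
```

```text
time_s: 9.25
tcp_pos: [601.6, 236.1, 231.1]
orientation: [0.795, 0.607, -0.0, -0.0]
force: [-0.7, 0.2, -1.7]
width: 0.273
grasp_force: 59.0
```

```bash
python3 -m inch '{"steps":[[0,0,0.001,0,0,0,0],[0,0,0.001,0,0,0,0],[0,0,0.001,0,0,0,0],[0,0,0.001,0,0,0,0],[0,0,0,0,0,0,0]]}' && python3 -m inch '{"steps":[[0,0,0.002,0,0,0,0],[0,0,0.002,0,0,0,0],[0,0,0.002,0,0,0,0],[0,0,0.002,0,0,0,0],[0,0,0,0,0,0,0]]}'
```

```text
time_s: 9.75
tcp_pos: [601.5, 236.1, 227.1]
orientation: [0.795, 0.607, -0.0, -0.0]
force: [-0.6, -0.2, -2.3]
width: 0.278
grasp_force: 59.0
time_s: 10.25
tcp_pos: [601.5, 236.0, 218.9]
orientation: [0.795, 0.607, -0.0, -0.0]
force: [-0.2, 0.0, -1.6]
width: 0.274
grasp_force: 59.0
```

```bash
python3 -m inch '{"steps":[[0,0,0.003,0,0,0,0],[0,0,0.003,0,0,0,0],[0,0,0.003,0,0,0,0],[0,0,0.003,0,0,0,0],[0,0,0.003,0,0,0,0],[0,0,0,0,0,0,0]]}' && python3 -m inch '{"steps":[[0,0,0.001,0,0,0,0],[0,0,0.001,0,0,0,0],[0,0,0.001,0,0,0,0],[0,0,0.001,0,0,0,0],[0,0,0,0,0,0,0]]}' && python3 -m inch '{"steps":[[0,0,0.001,0,0,0,0],[0,0,0.001,0,0,0,0],[0,0,0.001,0,0,0,0],[0,0,0,0,0,0,0]]}'
```

```text
time_s: 10.85
tcp_pos: [601.4, 236.0, 203.8]
orientation: [0.795, 0.607, -0.0, -0.0]
force: [-0.6, -0.4, -0.8]
width: 0.273
grasp_force: 59.0
time_s: 11.35
tcp_pos: [601.6, 236.1, 200.2]
orientation: [0.795, 0.607, -0.0, -0.0]
force: [0.2, -0.1, -1.0]
width: 0.273
grasp_force: 59.0
time_s: 11.75
tcp_pos: [601.5, 236.0, 197.1]
orientation: [0.795, 0.607, -0.0, -0.0]
force: [0.4, 0.4, -0.9]
width: 0.272
grasp_force: 59.0
```

```bash
python3 -m inch '{"steps":[[0,0,0.001,0,0,0,0],[0,0,0.001,0,0,0,0],[0,0,0,0,0,0,0]]}' && python3 -m inch '{"steps":[[0,0,0.001,0,0,0,0],[0,0,0.001,0,0,0,0],[0,0,0,0,0,0,0]]}' && python3 -m inch '{"steps":[[0,0,0.001,0,0,0,0],[0,0,0.001,0,0,0,0],[0,0,0,0,0,0,0]]}'
```

```text
time_s: 12.05
tcp_pos: [601.6, 236.0, 195.1]
orientation: [0.795, 0.607, -0.0, -0.0]
force: [-0.6, -0.0, -1.4]
width: 0.272
grasp_force: 59.0
time_s: 12.35
tcp_pos: [601.9, 236.1, 193.7]
orientation: [0.795, 0.607, 0.0, 0.0]
force: [-1.0, 0.2, 3.2]
width: 0.272
grasp_force: 59.5
time_s: 12.65
tcp_pos: [602.0, 236.1, 191.9]
orientation: [0.795, 0.607, 0.0, 0.0]
force: [-2.2, 1.0, 6.2]
width: 0.276
grasp_force: 59.8
```

Contact at tip z ≈ 90, 40 mm below the roof and yielding, so this is the tab. I'll press on slowly.

```bash
python3 -m inch '{"steps":[[0,0,0.001,0,0,0,0],[0,0,0.001,0,0,0,0],[0,0,0,0,0,0,0]]}' && python3 -m inch '{"steps":[[0,0,0.001,0,0,0,0],[0,0,0.001,0,0,0,0],[0,0,0,0,0,0,0]]}'
```

```text
time_s: 12.95
tcp_pos: [602.0, 236.2, 190.0]
orientation: [0.795, 0.607, 0.001, 0.0]
force: [-1.8, 0.2, 6.3]
width: 0.274
grasp_force: 59.9
time_s: 13.25
tcp_pos: [602.0, 236.2, 188.2]
orientation: [0.795, 0.607, 0.001, 0.0]
force: [-2.1, 0.1, 6.3]
width: 0.269
grasp_force: 60.0
```

```bash
python3 -m inch '{"steps":[[0,0,0.001,0,0,0,0],[0,0,0.0005,0,0,0,0],[0,0,0,0,0,0,0]]}' && python3 -m inch '{"steps":[[0,0,0.0005,0,0,0,0],[0,0,0.0005,0,0,0,0],[0,0,0,0,0,0,0]]}'
python3 - <<'E'
from h import *
d=shot('top','t4.png');g=cv2.imread('pics/t4.png',0).astype(int);o=cv2.imread('pics/top0.png',0).astype(int)
df=np.abs(g-o)[235:285,235:285]>30;print(df.sum(),np.argwhere(df).mean(0)+235 if df.any() else '')
for q in bot.cut_out('top','coinbox')[:2]:print(q['score'],q['point'],q['mask'].sum())
E
```

```text
time_s: 13.55
tcp_pos: [602.1, 236.1, 186.7]
orientation: [0.795, 0.607, 0.001, 0.0]
force: [-2.0, 0.0, 8.1]
width: 0.276
grasp_force: 60.0
time_s: 13.85
tcp_pos: [602.1, 236.2, 185.5]
orientation: [0.795, 0.607, 0.001, 0.0]
force: [-0.6, -0.4, 5.3]
width: 0.271
grasp_force: 59.7
303 [254.96369637 256.79867987]
0.64 [261.0, 253.8] 320
```

Run:
```python
import cv2,numpy as np
f=lambda n:cv2.resize(cv2.imread('pics/'+n)[185:285,210:290],(400,500),interpolation=cv2.INTER_CUBIC)
cv2.imwrite('pics/m4.png',np.hstack([f('top0.png'),f('t4.png')]))
```

```text
(no output)
```

View pics/m4.png

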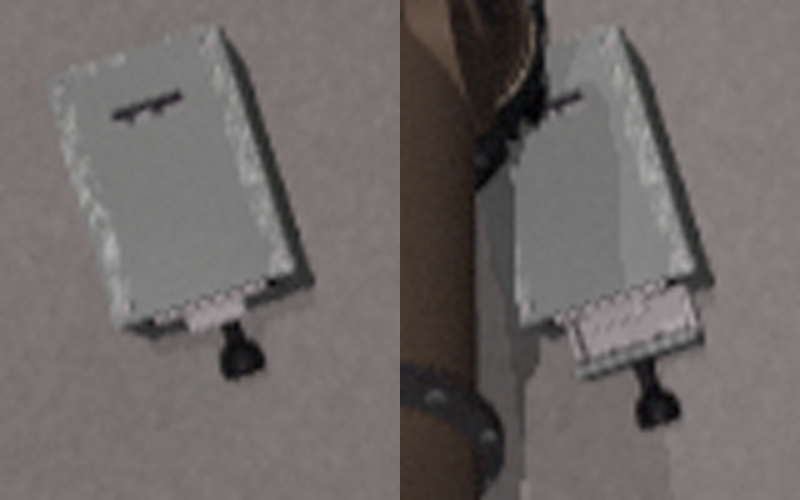

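The coin box is out: the knob moved from crop (240,358) to (257,408) and the box's top now shows. Withdraw straight up.

```bash
python3 -m inch '{"steps":[[0,0,-0.002,0,0,0,0],[0,0,-0.005,0,0,0,0],[0,0,-0.01,0,0,0,0],[0,0,-0.015,0,0,0,0],[0,0,-0.015,0,0,0,0],[0,0,-0.015,0,0,0,0],[0,0,-0.015,0,0,0,0],[0,0,0,0,0,0,0],[0,0,0,0,0,0,0]]}'
python3 - <<'E'
from h import *
plan((527.1,-248.5,262),-.267,11)
E
```

```text
time_s: 14.85
tcp_pos: [601.7, 236.1, 262.2]
orientation: [0.795, 0.607, 0.0, -0.0]
force: [-0.4, -0.4, -2.0]
width: 0.274
grasp_force: 58.9
at [601.7 236.1 262.2] yaw -0.267 turn [ 0.    -0.001  0.   ]
[-0.0443, 0.0051, -0.0] [0.0, -0.0, 0.0]
[-0.0443, 0.0051, -0.0] [0.0, -0.0, 0.0]
[-0.0443, 0.0051, -0.0] [0.0, -0.0, 0.0]
[-0.0443, 0.0051, -0.0] [0.0, -0.0, 0.0]
[-0.0443, 0.0051, 0.0] [0.0, -0.0, 0.0]
[-0.0443, 0.0051, 0.0] [0.0, -0.0, 0.0]
[-0.0443, 0.0051, 0.0] [0.0, -0.0, 0.0]
[-0.0443, 0.0051, 0.0] [0.0, -0.0, 0.0]
[-0.0443, 0.0051, 0.0] [0.0, -0.0, 0.0]
[-0.0443, 0.0051, 0.0] [0.0, -0.0, 0.0]
[-0.0443, 0.0051, 0.0] [0.0, -0.0, 0.0]
```

```bash
python3 -m inch '{"steps":[[-0.044,0.005,0,0,0,0,0],[-0.044,0.005,0,0,0,0,0],[-0.044,0.005,0,0,0,0,0],[-0.044,0.005,0,0,0,0,0],[-0.044,0.005,0,0,0,0,0],[-0.044,0.005,0,0,0,0,0],[-0.044,0.005,0,0,0,0,0],[-0.044,0.005,0,0,0,0,0],[-0.044,0.005,0,0,0,0,0],[-0.044,0.005,0,0,0,0,0]]}' && python3 -m inch '{"steps":[[-0.030,0.003,0,0,0,0,0],[-0.016,0.002,0,0,0,0,0],[0,0,0,0,0,0,0],[0,0,0,0,0,0,0],[0,0,0,0,0,0,0],[0,0,0,0,0,0,0]]}'
python3 - <<'E'
from h import *
plan((527.1,-248.5,200),-.267,1)
d=shot('scene');p=pose()[0]
print(proj(d,p-[0,0,104]),proj(d,[527.1,-248.5,90]))
x,y=301,147;g=cv2.cvtColor(d['image'],cv2.COLOR_RGB2GRAY);print(g[y:y+18,x:x+20])
E
```

```text
time_s: 15.85
tcp_pos: [532.8, -202.9, 261.1]
orientation: [0.795, 0.607, -0.0, -0.001]
force: [1.6, -0.2, -0.8]
width: 0.274
grasp_force: 59.0
time_s: 16.45
tcp_pos: [526.9, -245.8, 261.5]
orientation: [0.794, 0.608, 0.0, -0.0]
force: [-1.0, -0.2, -0.7]
width: 0.273
grasp_force: 59.0
at [ 526.9 -245.8  261.5] yaw -0.265 turn [-0.    -0.001  0.002]
[-0.0026, 0.001, 0.0615] [-0.0, -0.001, 0.002]
[311.24663584 143.46021104] [311.59272284 156.91569556]
[[169 169 169 170 171 169 169 167 168 166 167 165 166 168 169 173 169 169
  170 170]
 [169 168 169 171 171 171 170 170 169 172 169 168 168 168 169 170 170 168
  170 169]
 [170 172 171 171 172 172 167 168 169 170 170 170 172 169 168 169 168 169
  170 169]
 [167 170 171 173 172 171 171 168 168 169 167 163 159 157 156 170 169 172
  170 169]
 [169 168 170 170 171 170 173 168 162 159 155 139 131 125 135 165 167 169
  169 168]
 [169 169 170 171 170 166 167 159 143 130 125 124 125 124 127 146 162 167
  168 168]
 [171 169 166 166 159 150 145 136 125 125 125 125 124 124 124 129 145 162
  169 167]
 [167 159 150 145 141 142 141 137 123 124 124 124 1
[... 184 characters left out ...]
 126 129
  144 160]
 [112  87 131 133 125 124 124 125 116  81  69  74  87 115 125 125 125 125
  128 145]
 [126  69  96 119 125 124 126 126 115  81  77  80  91 116 124 125 126 125
  124 130]
 [128  61  70  96 122 124 125 126 122 112  98  92 103 125 124 124 124 124
  122 126]
 [135  61  63  74 109 124 126 129 128 123 115  74  85 113 112 117 122 116
  121 112]
 [152  62  61  64  88 123 134 140 126 115 107  74  74  75  73  85 105  86
   99  67]
 [150  63  61  61  70 103 127 119  89  90  88  82  78  78  79  80  77  63
   41  38]
 [153  70  59  61  61  63  77  91  91  90  92  89  91  90  91  88  78  42
   22  25]
 [156  84  61  63  61  61  69  87  91  89  90  91  90  90  92  85  59  19
   25  22]]
```

```bash
python3 -m inch '{"steps":[[-0.001,0.001,0.01,0,0,0,0],[0,0,0.015,0,0,0,0],[0,0,0.015,0,0,0,0],[0,0,0.01,0,0,0,0],[0,0,0.005,0,0,0,0],[0,0,0,0,0,0,0],[0,0,0,0,0,0,0]]}' && python3 -m inch '{"steps":[[0,0,0.003,0,0,0,0],[0,0,0.003,0,0,0,0],[0,0,0.003,0,0,0,0],[0,0,0.003,0,0,0,0],[0,0,0.003,0,0,0,0],[0,0,0,0,0,0,0]]}'
```

```text
time_s: 17.2
tcp_pos: [527.4, -248.6, 207.2]
orientation: [0.795, 0.607, 0.0, 0.0]
force: [-0.3, 0.2, -0.6]
width: 0.276
grasp_force: 59.0
time_s: 17.8
tcp_pos: [526.9, -248.3, 191.3]
orientation: [0.795, 0.607, -0.0, -0.0]
force: [0.3, 0.1, -0.8]
width: 0.275
grasp_force: 59.0
```

```bash
python3 -m inch '{"steps":[[0,0,0.008,0,0,0,0],[0,0,0.01,0,0,0,0],[0,0,0.01,0,0,0,0],[0,0,0.01,0,0,0,0],[0,0,0.01,0,0,0,0],[0,0,0.01,0,0,0,0],[0,0,0.008,0,0,0,0],[0,0,0.004,0,0,0,0],[0,0,0,0,0,0,0],[0,0,0,0,0,0,0]]}' && python3 -m inch '{"steps":[[0,0,0.002,0,0,0,0],[0,0,0.002,0,0,0,0],[0,0,0.001,0,0,0,0],[0,0,0,0,0,0,0],[0,0,0,0,0,0,0]]}'
```

```text
time_s: 18.8
tcp_pos: [527.3, -248.6, 122.0]
orientation: [0.795, 0.607, 0.0, 0.0]
force: [-0.4, 0.1, -0.6]
width: 0.268
grasp_force: 59.0
time_s: 19.3
tcp_pos: [527.2, -248.5, 116.8]
orientation: [0.795, 0.607, 0.0, 0.0]
force: [-0.2, -0.1, 0.0]
width: 0.273
grasp_force: 59.0
```

```bash
python3 -m inch '{"steps":[[0,0,0.001,0,0,0,0],[0,0,0.001,0,0,0,0],[0,0,0,0,0,0,0]]}' && python3 -m inch '{"steps":[[0,0,0.0007,0,0,0,0],[0,0,0,0,0,0,0]]}'
```

```text
time_s: 19.6
tcp_pos: [527.1, -248.4, 114.7]
orientation: [0.795, 0.607, -0.0, -0.0]
force: [-0.4, 0.4, -0.4]
width: 0.274
grasp_force: 59.0
time_s: 19.8
tcp_pos: [527.2, -248.5, 114.1]
orientation: [0.795, 0.607, 0.0, -0.0]
force: [-0.4, -0.9, -0.3]
width: 0.273
grasp_force: 59.1
```

```bash
python3 -m inch '{"steps":[[0,0,0.0005,0,0,0,0],[0,0,0,0,0,0,0]]}' && python3 -m inch '{"steps":[[0,0,0.0005,0,0,0,0],[0,0,0,0,0,0,0]]}' && python3 -m inch '{"steps":[[0,0,0.0005,0,0,0,0],[0,0,0,0,0,0,0]]}'
```

```text
time_s: 20.0
tcp_pos: [527.2, -248.5, 114.0]
orientation: [0.795, 0.607, 0.0, 0.0]
force: [-2.2, 1.1, 4.9]
width: 0.274
grasp_force: 59.8
time_s: 20.2
tcp_pos: [527.2, -248.5, 113.9]
orientation: [0.795, 0.607, 0.0, -0.0]
force: [-4.1, 2.6, 11.2]
width: 0.274
grasp_force: 60.6
time_s: 20.4
tcp_pos: [527.2, -248.5, 113.9]
orientation: [0.795, 0.607, 0.001, -0.0]
force: [-5.4, 4.0, 16.3]
width: 0.275
grasp_force: 61.4
```

Shoulder seated. Ease off the preload, release and withdraw.

```bash
python3 -m inch '{"steps":[[0,0,-0.001,0,0,0,0],[0,0,0,0,0,0,0],[0,0,0,0,0,0,0.4],[0,0,0,0,0,0,0.6],[0,0,0,0,0,0,0.7],[0,0,0,0,0,0,0.7],[0,0,0,0,0,0,0.7]]}' && python3 -m inch '{"steps":[[0,0,-0.005,0,0,0,0.7],[0,0,-0.015,0,0,0,0.7],[0,0,-0.03,0,0,0,0.7],[0,0,-0.03,0,0,0,0.7],[0,0,-0.03,0,0,0,0.7],[0,0,-0.03,0,0,0,0.7],[-0.04,0,-0.01,0,0,0,0.7],[-0.04,0,0,0,0,0,0.7],[-0.04,0,0,0,0,0,0.7],[-0.04,0,0,0,0,0,0.7]]}' && python3 -m inch '{"steps":[[-0.04,0,0,0,0,0,0.7],[-0.04,0,0,0,0,0,0.7],[0,0,0,0,0,0,0.7],[0,0,0,0,0,0,0.7]]}'
python3 - <<'E'
from h import *
t=shot('top','t9.png')['image'];s=shot('scene','s9.png')['image']
f=lambda i,x,y,w,h:cv2.resize(i[y:y+h,x:x+w],(400,300),interpolation=cv2.INTER_CUBIC)
cv2.imwrite('pics/m9.png',np.vstack([np.hstack([f(t,202,170,120,90),f(t,345,205,67,50)]),np.hstack([f(s,290,120,160,120),f(s,285,140,67,50)])])[:,:,::-1])
E
```

```text
time_s: 21.1
tcp_pos: [527.1, -248.5, 113.5]
orientation: [0.795, 0.607, -0.0, -0.0]
force: [0.4, -0.5, -0.8]
width: 0.701
grasp_force: 0.0
time_s: 22.1
tcp_pos: [484.4, -404.3, 265.3]
orientation: [0.795, 0.607, 0.0, 0.001]
force: [1.6, 0.2, 0.1]
width: 0.701
grasp_force: 0.0
time_s: 22.5
tcp_pos: [462.7, -481.3, 264.6]
orientation: [0.796, 0.606, -0.0, 0.0]
force: [0.2, -0.1, -0.1]
width: 0.702
grasp_force: 0.0
```

View pics/m9.png

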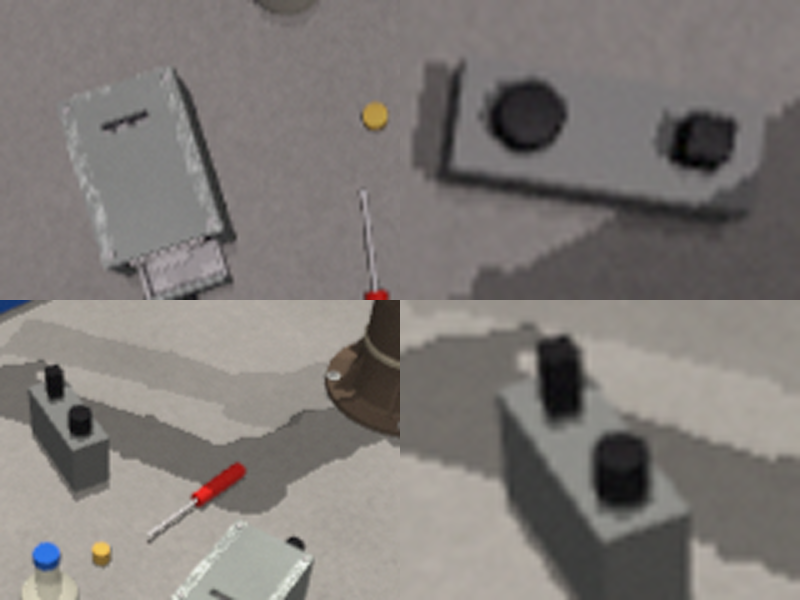

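The rod stands upright and fully home in its well (top crop 705,140, same place as before). The thick rod, tokens and screwdriver are unmoved, the coin box is sprung out (185,265), and the robot is clear of everything.

```bash
python3 -c "
from station import bot
print(bot.finish_job())"
```

```text
the job is handed in; nothing more can be done
None
```

The coin box sprang out after the rod pressed the hidden tab (highest reading on the tab about 8 N), the rod is back upright and fully home in its well, and the job was handed in at about 23 s of the 67 s allowed.

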